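# One dry stroke on the microtome, then lock the handwheel

## Task

Give the microtome one dry stroke: turn its handwheel by the grip one full turn clockwise (over the top towards the rear), slowly, so that the specimen head goes right down past the blade holder and comes back up, and stop with the grip at about the top without starting a second stroke. Then lock the wheel there: feel for the bore behind it with the pin on the grip and push the grip fully home, never forcing the pin. Let go and leave everything else on the bench where it stands.

Things in the scene. Friction and masses are not known exactly. Their poses are not given: they have to be found in the camera images.
- microtome: Cream rotary microtome, 420 deep x 300 wide x 280 high, standing on the bench. Origin: centre of its footprint at bench level. -x is its front (specimen head and blade holder, towards the robot), -y its right side, which carries the handwheel, z up. Its right side wall is at y = -140.
- wheel_center (a point): Centre of the handwheel: grey disc, 190 diameter, 20 thick, upright in the machine's x-z plane at machine (50, -160, 155). Axes as the wheel's: y along the wheel's axis (the machine's +y, pointing into the machine), z towards the grip, so it turns with the wheel.
- handwheel (a joint): Turn of the handwheel in rad, clockwise (as seen facing the wheel from the machine's right: over the top towards the rear, +x) positive and counting on past a turn; 0 with the grip nominally at 12 o'clock, 2 pi (6.283) after one revolution. It turns freely both ways against a drag of about 0.3 N m (about 4 N at the grip) plus up to 0.14 N m from the weight of the head, and stays where it is left.
- grip_center (a point): Centre of the light-grey grip with a blue end: a sleeve 27 diameter, 86 long (flange of 34 on its last 6, outer end), standing out of the wheel parallel to its axis, 75 from the axis. The sleeve runs freely on its stem, so the gripper can keep its orientation while going round. This centre lies 57 from the wheel's middle plane when pushed in, 69 when pulled out, towards the machine's -y; the wheel's outer face is 10 from that plane. Its own x and z axes turn with the sleeve.
- grip (a joint): Slide of the grip along the wheel's axis in m: 0 = pushed fully in, 0.012 = pulled fully out (how it starts). It stays where it is left (about 2.5 N of friction).
- lock_pin: Steel lock pin, 8 diameter, on the inner end of the grip and moving with it; origin at the centre of its flat tip, which faces the machine (+y). With the grip fully out the tip stands 3 off the steel lock plate behind the wheel; it touches the plate at grip of about 0.009. Pressed on the plate, or driven sideways in the bore, it must not see 20 N.
- lock_top (a point): Nominal 12 o'clock point on the face of the lock plate behind the wheel, 75 above the axis (axes as the machine's). The plate's only bore, 9.5 wide and 9 deep for the pin, lies up to 13 to the front or rear of this point (10 degrees of wheel), hidden and not measured: feel for it with the pin resting lightly on the plate. Over it the grip goes in all the way to 0.
- block_face (a point): Front face of the pale specimen block on the specimen head at the machine's front; the wheel drives it 60 down and back up each revolution. Top of stroke (height about 215) at 12 o'clock, bottom (155) at 6 o'clock.
- wash_bottle_a: Bystander: white wash bottle, 66 diameter, 180 high, origin under its centre.
- wash_bottle_b: Bystander: a second, like the first.
- tissue_box: Bystander: green tissue box, 120 x 120 x 110, origin under its centre, a tissue up to 140.
- slide_box: Bystander: blue slide box, 102 x 82 x 33, origin under its centre.
- cassette_a: Bystander: yellow embedding cassette with wax block, 40 x 28 x 14, origin under its centre.
- cassette_b: Bystander: pink embedding cassette with wax block, 40 x 28 x 14, origin under its centre.
- blade_dispenser: Bystander: grey blade dispenser, 110 x 32 x 18, origin under its centre.

How it is judged:
On the way, in this order (a step that is already met when the one before it is completed fails the run):
1. the wheel has turned clockwise half way and the head is at the bottom of its stroke (value of joint handwheel above 3 rad and z of block_face in the frame of microtome below 0.158 m).
2. the head is back near the top of its stroke after one turn, the grip not yet pushed in (value of joint handwheel above 5.98319 rad and value of joint grip above 0.006 m and z of block_face in the frame of microtome above 0.211 m).
At the end, for the whole second after the job is handed in: The grip is pushed home (within 3 mm of fully in, its pin in the bore), the wheel stands at the top after exactly one revolution clockwise (6.283 rad within 0.2), at rest (value of joint grip below 0.003 m and value of joint handwheel between 6.08319 and 6.48319 rad and velocity of joint handwheel between -0.05 and 0.05 rad/s); the robot touches nothing.
It fails at once if the lock pin is forced: 20 N or more on it (contact force between lock_pin and anything else above 20 N).
It fails at once if the wheel is turned backwards (anticlockwise) away from the top (value of joint handwheel below -0.6 rad).
It fails at once if a second stroke is begun (more than 25 degrees past the top) (value of joint handwheel above 6.72319 rad).
It fails at once if the wheel is spun fast (over 4 rad/s) (velocity of joint handwheel above 4 rad/s).
It fails at once if a bystander is moved by more than 30 mm (distance of any of wash_bottle_a, wash_bottle_b, tissue_box, slide_box, cassette_a, cassette_b, blade_dispenser from where it was at the start of the episode above 0.03 m).
It also fails if it takes over 72 s, if anything falls off the work surface, if the arm or the gripper's body presses on something with over 40 N, if the wrist force passes 120 N, or if a joint passes its speed limit or range.

## Robot

A 6-joint arm with a two-finger parallel gripper is mounted at the origin on the work surface. World frame = base frame: x ahead of the robot, y to its left, z up, the work surface at z = 0. Lengths are in m, angles in rad, forces in N, time in s.
With the tool pointing down it reaches from about 0.375 to 0.9 m from the base axis. Payload 3.1 kg.
Tool frame: the origin (TCP) lies at the centre of the arm's flange, where the gripper is bolted on; the fingertips stand 182 mm ahead of it and the grasp point (between the pads) lies 164 mm ahead of it; z points along the fingers, x is the direction in which the jaws open and shut, and the axes are right-handed (so a half turn about z gives the same grasp; the last joint's range is limited). The gripper opens to 87 mm and grips with 3 to 60 N. Pads are 19 mm wide; open, the fingers measure 117 mm over their backs; the gripper's body (75 mm by 190 mm) begins 51 mm behind the grasp point.
Start: joints at [0.952, 0.527, 1.433, -0, 1.181, -0.178], TCP at [0.267, 0.565, 0.405] pointing down, gripper open.
Joint ranges: [-3.08, 3.08], [-0.75, 2.2], [0.22, 2.44], [-1.43, 4.57], [0, 2.65], [-2.85, 2.85]. Speed limits (rad/s): [2.79, 2.79, 3.14, 3.14, 3.14, 3.14].

## Interface

Orientations are given as a unit quaternion [x, y, z, w].
In Python, from rig import status, eyes, robot gives the robot as it stands. The module is installed in compiled form; this text tells all that it offers.
- The arm moves only by the tool step_arm, never from a script. Its argument "steps" is a list of rows, each a list of 7 numbers: the closure, from -1 (fully open) to 1 (shut), so that 0 is half open, then the shift along the tool's x, y, z each as a share of 0.025 m, from -1 to 1, then the turn, a rotation vector about the tool's x, y, z each as a share of 8 degrees, from -1 to 1. In form: [[jaw, dx, dy, dz, rx, ry, rz], ...]. A call has exactly 10 rows; each row shifts and turns the commanded pose from where the row before left it, along the tool's axes as they then stand; what a row does not reach is not made up. A row lasts 1/10 s, in which the tool goes at most 50 mm and 8.59 degrees, less where a joint would pass 70% of its speed; a pose out of reach is approached as far as the arm can. A call with a number of a shift or a turn outside -1 to 1 is refused whole. A call with a gripper value outside its range is refused whole. The fingers move at their own pace and stop on an object; "squeeze" is the grip in N (left out, the last holds). Time passes only in rows, so rows that do not move let the fingers close, or fill a call up. It gives the time, the measured TCP pose, the force and the opening at its end, in the units of the state.
- status.get_obs(): the state, without advancing time (a new reading comes with each control period).
- eyes.camera(name): name is "scene" or "top" or "wrist"; returns (picture, depth): 400x640x3 uint8, red, green, blue; 400x640 float32, m along the optical axis (not along the pixel's ray), 0 where there is no reading.
- eyes.camera_info(name): a dict with "K" (3x3 intrinsics, pixels), "k1" (the pictures are not rectified: a ray, as slopes to the right and down, at radius r is drawn at 1 + k1 r^2 times it, then the intrinsics apply), "R" (3x3) and "t" (3): a world point X has camera coordinates R X + t. Camera axes: x right, y down, z forward; pixel columns grow to the right and rows downward; lengths in m; the calibration is good to about 2 mm. A picture is of the moment at which its call begins: read the wrist's pose just before it. camera_info takes no time and is no camera call; for the wrist camera it gives the pose at the moment of the call.
- robot.hand_in(): hands the job in, once; it reports no verdict.
The state is a dict: "time": time; "q": joint angles; "joint_velocities": joint speeds; "joint_torque": joint torques, N m; "position": TCP position; "tool_rot": TCP orientation; "ft_force": force on the tool from outside, world axes, zero at the start; "moment": the same for the moment, N m; "grip_width": finger opening in m.
Only numpy, scipy, OpenCV 4.12 (cv2) and the standard library are available. Lean on these libraries where they do the work, as an engineer would, in place of code of your own. Each camera call takes 0.05 s, during which the arm holds its last target.

## Working session

There is one attempt and no reset: what is moved stays moved. The work goes in short steps, Python scripts to look and compute and a tool call to move; the robot and the scene stay as the last step left them, time stands still between calls to the robot, and variables do not carry over. Pictures are saved under pics/ and viewed, and the job is handed in when it is done.

Besides the shell and the picture viewer there is one more tool, called after ">>>" as name([rows], argument=value, ...), one row to a line, values as JSON. step_arm: Moves the arm, as the interface text tells. Its arguments: {"type":"object","properties":{"steps":{"type":"array"},"squeeze":{"type":"number"}},"required":["steps"]}

```bash
mkdir -p pics
cat > h.py <<'E'
import numpy as np,cv2
from rig import status,eyes,robot
def snap(n,f):
    p,d=eyes.camera(n); cv2.imwrite(f'pics/{f}.png',p[:,:,::-1]); np.save(f'pics/{f}.npy',d); return p,d
def unproj(ci,u,v,depth):
    K=ci['K'];xd=np.stack([(u-K[0,2])/K[0,0],(v-K[1,2])/K[1,1]],-1)
    x=xd.copy()
    for _ in range(20): x=xd/(1+ci['k1']*(x**2).sum(-1,keepdims=True))
    c=np.concatenate([x,np.ones_like(x[...,:1])],-1)*np.asarray(depth)[...,None]
    return (c-ci['t'])@np.asarray(ci['R'])
E
python3 - <<'E'
from h import *
o=status.get_obs();print(o)
for n in ['scene','top','wrist']:
    snap(n,n+'0');print(eyes.camera_info(n))
E
```

```text
{'time': 0.0, 'q': array([ 9.51472804e-01,  5.28471780e-01,  1.43391540e+00, -7.36606179e-06,
        1.18136879e+00, -1.78510697e-01]), 'joint_velocities': array([ 2.25038882e-04,  4.89422478e-05,  1.18341422e-03, -7.06569268e-04,
        1.90297765e-03, -2.42857654e-04]), 'joint_torque': array([ 5.38171607e-04, -4.40034628e+01, -1.76594728e+01,  6.32765167e-02,
        5.83184778e-02, -1.65400597e-04]), 'position': array([0.26644818, 0.56497684, 0.40376358]), 'tool_rot': array([ 8.44591773e-01,  5.35409719e-01, -1.00059325e-03,  4.10865696e-04]), 'ft_force': array([ 0.05692782,  0.17757388, -0.19760504]), 'moment': array([-0.04891134, -0.05987724,  0.00233032]), 'grip_width': 0.08683828142921796}
{'K': array([[394.94500556,   0.        , 315.31552886],
       [  0.        , 394.94500556, 199.63409333],
       [  0.        ,   0.        ,   1.        ]]), 'k1': -0.027738193079810063, 'R': array([[ 0.30666215,  0.95180388,  0.00526298],
       [ 0.7288651 , -0.23127012, -0.64441431],
       [-0.61213887,  0.20145348, -0.76465842]]), 't': array([-0.15098973, -0.25525632,  1.50623739])
[... 159 characters left out ...]
]), 'k1': -0.06679976871391546, 'R': array([[ 2.41480758e-03, -9.99715367e-01, -2.37350902e-02],
       [-9.93465031e-01,  3.10100927e-04, -1.14136476e-01],
       [ 1.14111349e-01,  2.38555998e-02, -9.93181509e-01]]), 't': array([-0.00207587,  0.49157069,  1.08086805])}
{'K': array([[350.35570157,   0.        , 324.52684575],
       [  0.        , 350.35570157, 199.0182896 ],
       [  0.        ,   0.        ,   1.        ]]), 'k1': 0.020260682305121125, 'R': array([[ 4.26433956e-01,  9.04518333e-01, -8.15713578e-04],
       [ 8.67566218e-01, -4.08757465e-01,  2.83277590e-01],
       [ 2.55896344e-01, -1.21506869e-01, -9.59037612e-01]]), 't': array([-0.62428881, -0.03372549,  0.39006727])}
```

View pics/scene0.png

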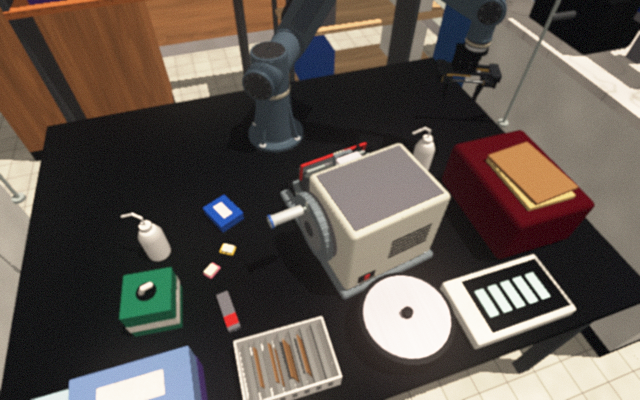

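View pics/top0.png

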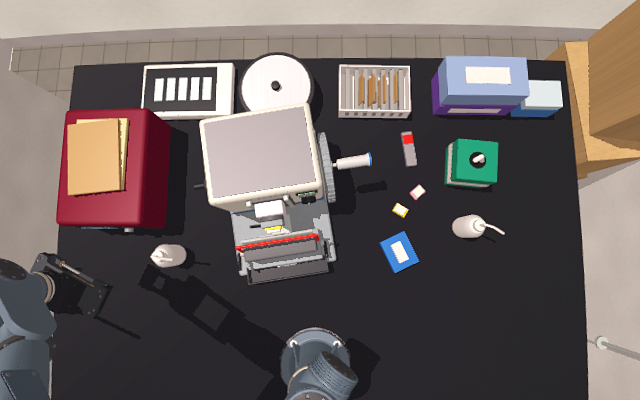

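View pics/wrist0.png

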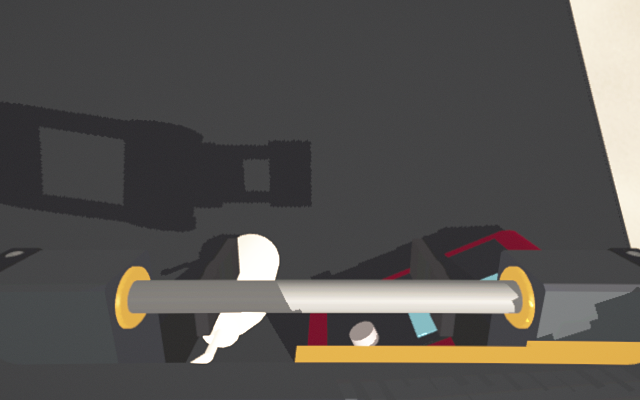

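Run:
```python
from h import *
for n in ['scene','top','wrist']:
    ci=eyes.camera_info(n);print(n,-np.asarray(ci['R']).T@ci['t'])
for n in ['top','scene']:
    d=np.load(f'pics/{n}0.npy');ci=eyes.camera_info(n)
    v,u=np.mgrid[:400,:640]
    P=unproj(ci,u.astype(float),v.astype(float),d);np.save(f'pics/P_{n}.npy',P)
    for s in ([(160,345),(160,352),(160,360),(160,368),(150,260),(190,310),(130,325),(112,205),(205,212),(195,318)] if n=='top' else [(217,285),(220,275),(213,300),(230,320),(200,290),(260,325),(170,370)]):
        print(n,s,d[s].round(3),P[s].round(4))
for n,(a,b,c,e) in {'top':(130,200,300,400),'scene':(170,290,250,350)}.items():
    im=cv2.imread(f'pics/{n}0.png')[a:b,c:e];cv2.imwrite(f'pics/{n}0z.png',cv2.resize(im,None,fx=6 if n=='top' else 5,fy=6 if n=='top' else 5,interpolation=cv2.INTER_NEAREST))
```

```text
scene [ 1.15437672 -0.21875732  0.98806093]
top [ 0.36502399 -0.02801247  1.12955504]
wrist [0.19566025 0.59829098 0.38313362]
top (160, 345) 0.902 [ 0.5719 -0.0801  0.2441]
top (160, 352) 0.903 [ 0.5722 -0.0977  0.2428]
top (160, 360) 0.902 [ 0.5721 -0.1176  0.2431]
top (160, 368) 0.901 [ 0.572  -0.1376  0.2432]
top (150, 260) 0.871 [0.5885 0.1271 0.2821]
top (190, 310) 0.889 [0.4953 0.0069 0.2501]
top (130, 325) 1.156 [ 0.726  -0.0307  0.0068]
top (112, 205) 1.144 [0.7802 0.353  0.0347]
top (205, 212) 1.142 [0.4844 0.3284 0.0021]
top (195, 318) 1.001 [ 0.498  -0.0108  0.1369]
scene (217, 285) 0.947 [ 0.5829 -0.1069  0.237 ]
scene (220, 275) 0.938 [ 0.5858 -0.1321  0.2388]
scene (213, 300) 0.961 [ 0.5786 -0.0682  0.2324]
scene (230, 320) 0.944 [ 0.6327 -0.0347  0.2193]
scene (200, 290) 1.254 [ 0.3627 -0.0429  0.0277]
scene (260, 325) 1.0 [ 0.6613 -0.0293  0.125 ]
scene (170, 370) 0.988 [0.5376 0.1277 0.2812]
```

View pics/top0z.png

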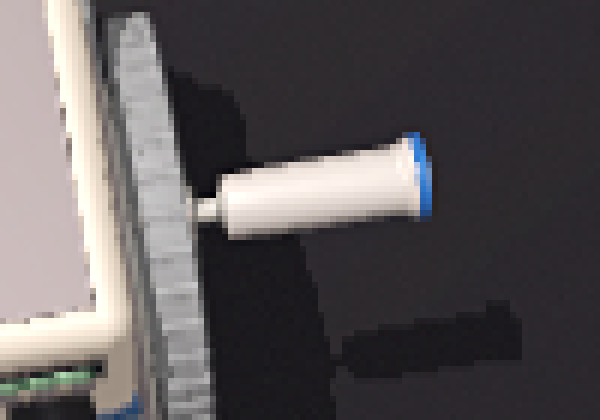

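View pics/scene0z.png

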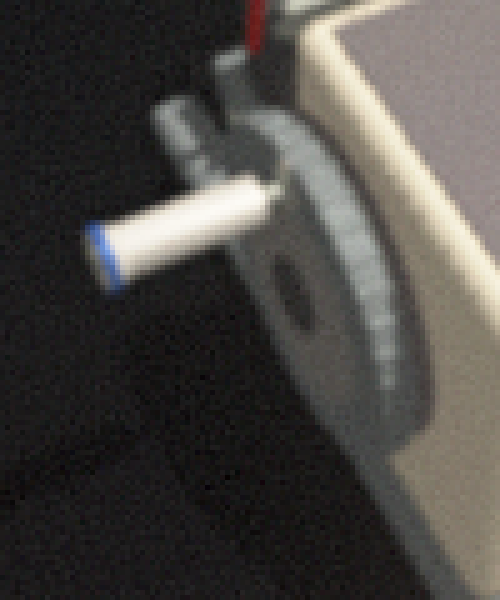

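```bash
cat > fit.py <<'E'
from h import *
from scipy.optimize import least_squares
Pt=np.load('pics/P_top.npy');Ps=np.load('pics/P_scene.npy')
# machine yaw: top rectangle
q=Pt.reshape(-1,3);m=(abs(q[:,2]-.281)<.008)&(abs(q[:,0]-.6)<.25)&(abs(q[:,1]-.1)<.2)
img=m.reshape(400,640).astype(np.uint8)
img=cv2.morphologyEx(img,cv2.MORPH_OPEN,np.ones((5,5)))
n,l,st,c=cv2.connectedComponentsWithStats(img);k=1+np.argmax(st[1:,4])
r=Pt[l==k];print('top z',np.median(r[:,2]),len(r))
rr=cv2.minAreaRect(r[:,:2].astype(np.float32));print(rr)
# wheel face plane
s=Ps.reshape(-1,3);a0=np.radians(8)
# select in scene pixel region of face
rg=np.zeros((400,640),np.uint8);cv2.fillPoly(rg,[np.array([[297,225],[305,240],[320,250],[327,258],[325,240],[318,222],[310,205]])],1)
f=Ps[rg>0];f=f[f[:,2]>0.02]
for _ in range(4):
    c0=np.median(f,0);c0=f.mean(0);U,S,V=np.linalg.svd(f-c0);nn=V[2];e=(f-c0)@nn;f=f[abs(e)<.004]
nn=nn*np.sign(nn[1]);print('face',len(f),c0,nn,np.degrees(np.arctan2(-nn[0],nn[1])),e.std())
# grip cylinder
G=[]
for P in(Pt,Ps):
    w=P.reshape(-1,3);g=w[(abs(w[:,0]-.578)<.03)&(w[:,1]<-.065)&(w[:,1]>-.135)&(abs(w[:,2]-.23)<.03)];print(len(g));G.append(g)
def res(p,g):
    c=np.array([p[0],-.1,p[1]]);d=np.array([p[2],-1,p[3]]);d/=np.linalg.norm(d)
    v=g-c;return np.linalg.norm(v-np.outer(v@d,d),axis=1)-.0135
for g in G+[np.vstack(G)]:
    o=least_squares(lambda p:res(p,g),[.575,.23,0.,0],loss='soft_l1',f_scale=.001);print('cyl',o.x.round(4),np.degrees(np.arctan(o.x[2])),np.std(o.fun))
E
python3 fit.py
```

```text
top z 0.28284670817483787 9523
((0.5853849053382874, 0.13111914694309235), (0.21579566597938538, 0.27633610367774963), 9.390941619873047)
face 231 [ 0.60256086 -0.03961262  0.16628878] [-0.17258219  0.98498996  0.00318898] 9.938038364167927 0.0008669833897977316
303
318
cyl [0.5721 0.2299 0.1656 0.0192] 9.400730529520485 0.0013971148235726062
cyl [0.5709 0.2278 0.1653 0.0063] 9.386606596834769 0.0012645161020237458
cyl [0.5712 0.2288 0.1623 0.0111] 9.220588757643364 0.0016147923739119683
```

```bash
cat > fit2.py <<'E'
from h import *
from scipy.optimize import least_squares
Pt=np.load('pics/P_top.npy');Ps=np.load('pics/P_scene.npy')
y=np.radians(9.4);ex=np.array([np.cos(y),np.sin(y),0]);ey=np.array([-np.sin(y),np.cos(y),0])
print('face y', np.array([.60256,-.03961,.1663])@ey)
fy=np.array([.60256,-.03961,.1663])@ey
for n,P in(('top',Pt),('scene',Ps)):
    w=P.reshape(-1,3);a=w@ex;b=w@ey;z=w[:,2]
    m=(b>fy+.001)&(b<fy+.019)&(z>.13)&(abs(a-.57)<.13)
    p=np.c_[a,b,z][m]
    def res(q): return np.hypot(p[:,0]-q[0],p[:,2]-q[1])-.095
    for f in (0,1):
        o=least_squares(lambda q:res([q[0],.155] if f else q),[.56,.155],loss='soft_l1',f_scale=.001)
        print(n,len(p),o.x.round(4),np.median(abs(o.fun)))
    h=np.hypot(p[:,0]-o.x[0],p[:,2]-.155);print(np.percentile(h,[5,25,50,75,95]))
c=np.array([.5712,-.1,.2288]);d=np.array([.1623,-1,.0111])
for t in(-.03,0,.03):
    X=c+t*d;print('grip a,b,z',X@ex,X@ey,X[2])
# blue end
for n,P in(('top',Pt),('scene',Ps)):
    im=cv2.imread(f'pics/{n}0.png');hsv=cv2.cvtColor(im,cv2.COLOR_BGR2HSV)
    m=(hsv[...,0]>100)&(hsv[...,0]<120)&(hsv[...,1]>150)&(hsv[...,2]>100)&(P[...,2]>.2)&(abs(P[...,1]+.14)<.05)
    p=P[m];print(n,len(p),(p@ey-fy).round(4)[:20],(p@ex).round(3)[:20])
E
python3 fit2.py
```

```text
face y -0.13749181512956396
top 472 [0.56   0.1556] 0.0009541381333835752
top 472 [0.5599 0.155 ] 0.0010014346828272624
[0.09275996 0.09454418 0.09546699 0.09642551 0.0979439 ]
scene 714 [0.5588 0.1529] 0.0015117619043548691
scene 714 [0.558 0.155] 0.0017619513485613927
[0.06801421 0.08996973 0.09362744 0.09511478 0.09697138]
grip a,b,z 0.547293581498123 -0.16155660683474804 0.228467
grip a,b,z 0.5471974224857387 -0.19194900579311158 0.2288
grip a,b,z 0.5471012634733544 -0.22234140475147512 0.229133
top 23 [-0.0956 -0.0987 -0.0975 -0.0967 -0.0991 -0.0958 -0.0982 -0.0954 -0.0977
 -0.0978 -0.0974 -0.0965 -0.0961 -0.0959 -0.0988 -0.096  -0.0984 -0.0958
 -0.0986 -0.0962] [0.562 0.563 0.559 0.556 0.556 0.553 0.553 0.551 0.55  0.548 0.546 0.543
 0.54  0.538 0.538 0.536 0.536 0.534 0.534 0.533]
scene 1 [-0.0982] [0.537]
```

```bash
cat > ik.py <<'E'
import numpy as np
from scipy.spatial.transform import Rotation as Ro
y=np.radians(9.4);ex=np.array([np.cos(y),np.sin(y),0]);ey=np.array([-np.sin(y),np.cos(y),0]);ez=np.array([0,0,1.])
L1,L2,dd=.455,.428,.174;
def tgt(phi,cam_out=True):
    p=np.radians(phi)
    z=-np.cos(p)*ez+np.sin(p)*ey
    x=-ex if cam_out else ex
    return np.c_[x,np.cross(z,x),z]
def ik(g,R,d6=.08):
    W=g-R[:,2]*(.164+d6);d1=dd+d6
    q1=np.arctan2(W[1],W[0]);r=np.hypot(W[0],W[1]);h=W[2]-d1
    D=np.hypot(r,h);c3=(D*D-L1**2-L2**2)/(2*L1*L2);q3=np.arccos(c3)
    q2=np.arctan2(r,h)-np.arctan2(L2*np.sin(q3),L1+L2*np.cos(q3))
    M=(Ro.from_euler('ZY',[q1,q2+q3])).inv()*Ro.from_matrix(R)
    e=M.as_euler('ZYZ');q4,q5,q6=e
    q6=(q6-np.pi+np.pi)%(2*np.pi)-np.pi
    return np.array([q1,q2,q3,q4,q5,q6])
if __name__=='__main__':
    # self-check
    R=Ro.from_quat([.84459,.53541,-.001,.0004]).as_matrix()
    print(ik(np.array([.2664,.565,.4038])+.164*R[:,2],R).round(3))
    for co in(True,False):
      for phi in(0,15,30,45,60):
        print(co,phi)
        for th in(0,90,180,270):
            t=np.radians(th);a=.5595+.075*np.sin(t);z=.155+.075*np.cos(t)
            print('  ',th,ik(a*ex-.2*ey+z*ez,tgt(phi,co)).round(2))
E
python3 ik.py
```

```text
[1.13  0.528 1.434 0.    1.182 0.   ]
True 0
   0 [-0.18  0.47  1.54  0.    1.12  2.8 ]
   90 [-0.14  0.69  1.38  0.    1.07  2.84]
   180 [-0.18  0.66  1.65  0.    0.83  2.8 ]
   270 [-0.23  0.43  1.82  0.    0.89  2.75]
True 15
   0 [-0.28  0.53  1.48  0.25  1.26  2.61]
   90 [-0.23  0.74  1.31  0.26  1.2   2.64]
   180 [-0.28  0.71  1.58  0.29  0.98  2.53]
   270 [-0.33  0.49  1.75  0.27  1.05  2.49]
True 30
   0 [-0.36  0.61  1.41  0.45  1.42  2.48]
   90 [-0.31  0.82  1.23  0.47  1.37  2.51]
   180 [-0.36  0.79  1.5   0.49  1.18  2.35]
   270 [-0.42  0.58  1.67  0.46  1.24  2.33]
True 45
   0 [-0.42  0.7   1.35  0.63  1.59  2.4 ]
   90 [-0.37  0.91  1.16  0.66  1.55  2.43]
   180 [-0.42  0.89  1.41  0.64  1.39  2.25]
   270 [-0.49  0.68  1.6   0.6   1.44  2.22]
True 60
   0 [-0.47  0.8   1.31  0.79  1.76  2.35]
   90 [-0.41  1.02  1.08  0.83  1.72  2.39]
   180 [-0.47  1.01  1.33  0.77  1.6   2.19]
   270 [-0.54  0.8   1.53  0.72  1.63  2.16]
False 0
   0 [-0.18  0.47  1.54  0.    1.12 -0.34]
   90 [-0.14  0.69  1.38  0.    1.07 -0.31]
   180 [-0.18  0.66  1.65  0.    0.83 -0.34]
   270 [-0.23  0.43  1.82  0.    0.89 -0.39]
False 15
   0 [-0.28  0.53  1.48  0.25  1.26 -0.53]
   90 [-0.23  0.74  1.31  0.26  1.2  -0.5 ]
   180 [-0.28  0.71  1.58  0.29  0.98 -0.61]
   270 [-0.33  0.49  1.75  0.27  1.05 -0.65]
False 30
   0 [-0.36  0.61  1.41  0.45  1.42 -0.66]
   90 [-0.31  0.82  1.23  0.47  1.37 -0.63]
   180 [-0.36  0.79  1.5   0.49  1.18 -0.79]
   270 [-0.42  0.58  1.67  0.46  1.24 -0.81]
False 45
   0 [-0.42  0.7   1.35  0.63  1.59 -0.74]
   90 [-0.37  0.91  1.16  0.66  1.55 -0.71]
   180 [-0.42  0.89  1.41  0.64  1.39 -0.89]
   270 [-0.49  0.68  1.6   0.6   1.44 -0.92]
False 60
   0 [-0.47  0.8   1.31  0.79  1.76 -0.79]
   90 [-0.41  1.02  1.08  0.83  1.72 -0.75]
   180 [-0.47  1.01  1.33  0.77  1.6  -0.95]
   270 [-0.54  0.8   1.53  0.72  1.63 -0.98]
```

Run:
```python
import numpy as np
P=np.load('pics/P_top.npy').reshape(-1,3)
m=(P[:,0]>.1)&(P[:,0]<.85)&(P[:,1]>.15)&(P[:,1]<.5);print(np.percentile(P[m][:,2],[99,99.9]))
```

```text
[0.6969784  0.70956352]
```

>>> step_arm([
  [-1,0,0,-1,0,0,0],
  [-1,0,0,-1,0,0,0],
  [-1,0,0,-1,0,0,0],
  [-1,0,0,-1,0,0,0],
  [-1,0,0,-1,0,0,0],
  [-1,0,0,-1,0,0,0],
  [-1,-0.8,0.94,0,0,0,0],
  [-1,-0.8,0.94,0,0,0,0],
  [-1,-0.8,0.94,0,0,0,0],
  [-1,-0.8,0.94,0,0,0,0],
])

```text
time: 1.15
position: [0.3176, 0.4517, 0.5544]
tool_rot: [0.844, 0.536, -0.0, 0.0]
ft_force: [-0.4, -0.0, -0.6]
grip_width: 0.0873
```

>>> step_arm([
  [-1,-0.8,0.94,0,0,0,0],
  [-1,-0.8,0.94,0,0,0,0],
  [-1,-0.8,0.94,0,0,0,0],
  [-1,-0.8,0.94,0,0,0,0],
  [-1,-0.8,0.94,0,0,0,0],
  [-1,-0.8,0.94,0,0,0,0],
  [-1,-0.8,0.94,0,0,0,0],
  [-1,-0.8,0.94,0,0,0,0],
  [-1,-0.8,0.94,0,0,0,0],
  [-1,-0.8,0.94,0,0,0,0],
])

```text
time: 2.15
position: [0.4449, 0.1704, 0.5546]
tool_rot: [0.845, 0.535, -0.0, -0.0]
ft_force: [0.2, -0.4, -0.0]
grip_width: 0.0868
```

>>> step_arm([
  [-1,-0.8,0.94,0,0,0,0],
  [-1,-0.8,0.94,0,0,0,0],
  [-1,-0.8,0.94,0,0,0,0],
  [-1,-0.8,0.94,0,0,0,0],
  [-1,-0.8,0.94,0,0,0,0],
  [-1,-0.8,0.94,0,0,0,0],
  [-1,-0.8,0.94,0,0,0,0],
  [-1,-0.8,0.94,0,0,0,0],
  [-1,-0.8,0.94,0,0,0,0],
  [-1,-0.8,0.94,0,0,0,0],
])

```text
time: 3.15
position: [0.5722, -0.1107, 0.5543]
tool_rot: [0.845, 0.535, -0.0, -0.0]
ft_force: [-0.0, -0.1, -0.3]
grip_width: 0.0868
```

>>> step_arm([
  [-1,0,0,0,0,0,1],
  [-1,0,0,0,0,0,1],
  [-1,0,0,0,0,0,1],
  [-1,0,0,0,0,0,1],
  [-1,0,0,0,0,0,1],
  [-1,0,0,0,0,0,1],
  [-1,0,0,0,0,0,1],
  [-1,0,0,0,0,0,1],
  [-1,0,0,0,0,0,1],
  [-1,0,0,0,0,0,1],
])

```text
time: 4.15
position: [0.5718, -0.1094, 0.5543]
tool_rot: [0.991, -0.136, -0.001, -0.0]
ft_force: [0.1, -0.9, 0.0]
grip_width: 0.087
```

>>> step_arm([
  [-1,0,0,0,0,0,1],
  [-1,0,0,0,0,0,1],
  [-1,0,0,0,0,0,1],
  [-1,0,0,0,0,0,1],
  [-1,0,0,0,0,0,1],
  [-1,0,0,0,0,0,1],
  [-1,0,0,0,0,0,1],
  [-1,0,0,0,0,0,1],
  [-1,0,0,0,0,0,1],
  [-1,0,0,0,0,0,1],
])

```text
time: 5.15
position: [0.5718, -0.1094, 0.5543]
tool_rot: [-0.672, 0.741, 0.0, -0.0]
ft_force: [0.5, 0.4, 0.2]
grip_width: 0.0868
```

>>> step_arm([
  [-1,0,0,0,0,0,1],
  [-1,0,0,0,0,0,1],
  [-1,0,0,0,0,0,1],
  [-1,0,0,0,0,0,1],
  [-1,0,0,0,0,0,1],
  [-1,0,0,0,0,0,1],
  [-1,0,0,0,0,0,1],
  [-1,0,0,0,0,0,1],
  [-1,0,0,0,0,0,1],
  [-1,0,0,0,0,0,0.4],
])

```text
time: 6.15
position: [0.5718, -0.1095, 0.5543]
tool_rot: [-0.081, 0.997, 0.0, -0.001]
ft_force: [0.6, -0.1, 0.2]
grip_width: 0.0868
```

```bash
cat >> ik.py <<'E'
def mach():
    from rig import status
    o=status.get_obs();R=Ro.from_quat(o['tool_rot']).as_matrix();g=o['position']+.164*R[:,2]
    print('t',o['time'],'q',o['q'].round(3),'grasp a,b,z',(g@ex).round(4),(g@ey).round(4),g[2].round(4),'w',o['grip_width'].round(4))
    F=o['ft_force'];print('F a,b,z',(F@ex).round(2),(F@ey).round(2),F[2].round(2),'xt yaw',np.degrees(np.arctan2(R[1,0],R[0,0])).round(2),'z_t',R[:,2].round(4),'M',o['moment'].round(2))
E
python3 - <<'E'
from h import *; from ik import mach
mach();snap('wrist','w1');snap('scene','s1')
E
```

```text
Traceback (most recent call last):
  File "ik.py", line 32, in mach
    print('t',o['time'],'q',o['q'].round(3),'grasp a,b,z',(g@ex).round(4),(g@ey).round(4),g[2].round(4),'w',o['grip_width'].round(4))
                                                                                                            ^^^^^^^^^^^^^^^^^^^^^
AttributeError: 'float' object has no attribute 'round'
```

```bash
sed -i "s/o\['grip_width'\].round(4)/round(o['grip_width'],4)/" ik.py
python3 - <<'E'
from h import *; from ik import mach
mach();snap('wrist','w1');snap('scene','s1')
E
```

```text
t 6.15 q [-0.381  0.335  1.335  0.     1.473  2.598] grasp a,b,z 0.5461 -0.2013 0.3903 w 0.0868
F a,b,z 0.57 -0.24 0.22 xt yaw -170.67 z_t [-1.1e-03  5.0e-04 -1.0e+00] M [0.03 0.11 0.03]
```

View pics/w1.png

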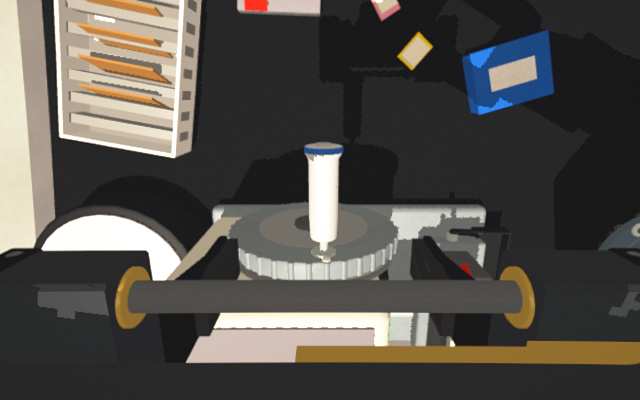

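View pics/s1.png

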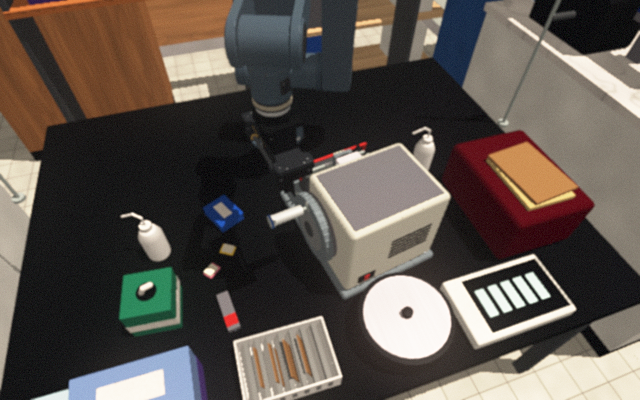

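```bash
cat > fit3.py <<'E'
from h import *; from ik import ex,ey
from scipy.optimize import least_squares
d=np.load('pics/w1.npy');ci=eyes.camera_info('wrist');v,u=np.mgrid[:400,:640]
P=unproj(ci,u.astype(float),v.astype(float),d).reshape(-1,3)
A=np.c_[P@ex,P@ey,P[:,2]]
g=A[(abs(A[:,0]-.547)<.02)&(A[:,1]<-.165)&(A[:,1]>-.225)&(abs(A[:,2]-.23)<.03)]
def res(p):
    dd=np.array([p[2],-1,p[3]]);dd/=np.linalg.norm(dd);w=g-[p[0],-.2,p[1]]
    return np.linalg.norm(w-np.outer(w@dd,dd),axis=1)-.0135
o=least_squares(res,[.547,.23,0,0],loss='soft_l1',f_scale=.001);print(len(g),o.x.round(4),np.median(abs(o.fun)),np.degrees(np.arctan(o.x[2])))
G=A[(abs(A[:,0]-.547)<.02)&(A[:,1]<-.2)&(abs(A[:,2]-.23)<.03)];print('grip end b',np.percentile(G[:,1],[0,1,2,5]))
p=A[(A[:,1]>-.136)&(A[:,1]<-.121)&(A[:,2]>.16)&(abs(A[:,0]-.56)<.1)]
p=p[np.hypot(p[:,0]-.5595,p[:,2]-.155)>.088]
for f in(0,1):
    o=least_squares(lambda q:np.hypot(p[:,0]-q[0],p[:,2]-(.155 if f else q[1]))-.095,[.56,.155],loss='soft_l1',f_scale=.001);print(len(p),o.x.round(4),np.median(abs(o.fun)))
F=A[(np.hypot(A[:,0]-.5595,A[:,2]-.155)<.085)&(A[:,2]>.1)&(abs(A[:,1]+.138)<.006)&(abs(A[:,0]-.547)>.025)];print('face b',len(F),np.percentile(F[:,1],[10,50,90]), np.polyfit(F[:,0],F[:,1],1))
E
python3 fit3.py
```

```text
1931 [0.547  0.2282 0.0039 0.0021] 0.0003611808749070227 0.22591800817160426
grip end b [-0.24003131 -0.23985297 -0.23947687 -0.23796287]
2894 [0.5588 0.1537] 0.000804430239723597
2894 [0.5591 0.155 ] 0.0011331496329838736
face b 3821 [-0.13654766 -0.13570164 -0.13500559] [ 0.00205061 -0.13697737]
```

>>> step_arm([
  [-1,-0.04,-0.2,1,0,0,0],
  [-1,0,0,1,0,0,0],
  [-1,0,0,1,0,0,0],
  [-1,0,0,1,0,0,0],
  [-1,0,0,1,0,0,0],
  [-1,0,0,0.8,0,0,0],
  [-1,0,0,0.4,0,0,0],
  [-1,0,0,0.28,0,0,0],
  [-1,0,0,0,0,0,0],
  [-1,0,0,0,0,0,0],
])

```text
time: 7.25
position: [0.5741, -0.1144, 0.3936]
tool_rot: [-0.083, 0.997, -0.0, 0.001]
ft_force: [0.7, 0.3, 0.9]
grip_width: 0.0869
```

Run:
```python
from h import *; from ik import mach
mach();snap('wrist','w2')
```

```text
t 7.25 q [-0.387  0.487  1.547 -0.     1.106  2.587] grasp a,b,z 0.5479 -0.2068 0.2296 w 0.0869
F a,b,z 0.76 0.17 0.86 xt yaw -170.44 z_t [ 1.5e-03 -7.0e-04 -1.0e+00] M [ 0.09  0.17 -0.05]
```

View pics/w2.png

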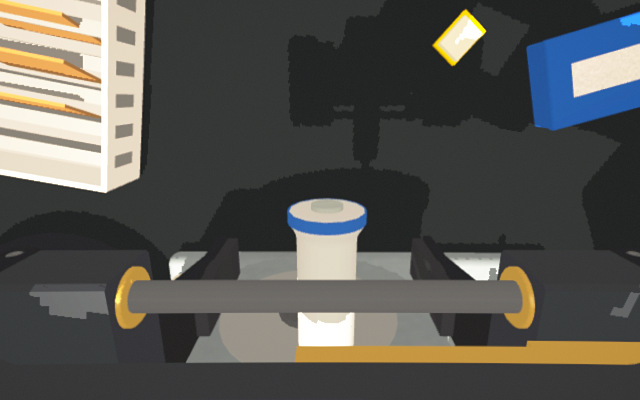

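>>> step_arm([
  [1,0,0,0,0,0,0],
  [1,0,0,0,0,0,0],
  [1,0,0,0,0,0,0],
  [1,0,0,0,0,0,0],
  [1,0,0,0,0,0,0],
  [1,0,0,0,0,0,0],
  [1,0,0,0,0,0,0],
  [1,0,0,0,0,0,0],
  [1,0,0,0,0,0,0],
  [1,0,0,0,0,0,0],
], squeeze=15)

```text
time: 8.3
position: [0.5736, -0.1143, 0.3927]
tool_rot: [-0.083, 0.997, 0.0, -0.0]
ft_force: [-0.7, -0.5, -0.6]
grip_width: 0.0266
```

Run:
```python
from ik import mach
mach()
import numpy as np
# rows: th from -9.3 deg, step 6 deg, units of 25mm
def rows(t0,t1,n,R=75.):
    t=np.radians(np.linspace(t0,t1,n+1));a=R*np.sin(t);z=R*np.cos(t)
    return np.c_[-np.diff(a)/25,-np.diff(z)/25].round(3)
T=[-9.3,45,100,155,210,265,320,360]
for i in range(7): print(T[i],T[i+1],rows(T[i],T[i+1],10).tolist())
```

```text
t 8.3 q [-0.388  0.488  1.548 -0.     1.106  2.588] grasp a,b,z 0.5472 -0.2064 0.2287 w 0.0266
F a,b,z -0.75 -0.41 -0.64 xt yaw -170.46 z_t [-4.e-04 -0.e+00 -1.e+00] M [ 0.01  0.21 -0.06]
-9.3 45 [[-0.282, -0.033], [-0.284, -0.006], [-0.283, 0.021], [-0.28, 0.048], [-0.274, 0.074], [-0.266, 0.1], [-0.255, 0.125], [-0.243, 0.148], [-0.227, 0.17], [-0.21, 0.191]]
45 100 [[-0.194, 0.213], [-0.172, 0.231], [-0.149, 0.246], [-0.125, 0.259], [-0.1, 0.27], [-0.073, 0.278], [-0.046, 0.284], [-0.019, 0.287], [0.009, 0.288], [0.036, 0.286]]
100 155 [[0.064, 0.281], [0.09, 0.273], [0.116, 0.263], [0.141, 0.251], [0.164, 0.237], [0.186, 0.22], [0.206, 0.201], [0.225, 0.18], [0.241, 0.158], [0.255, 0.134]]
155 210 [[0.266, 0.109], [0.276, 0.083], [0.282, 0.056], [0.286, 0.029], [0.288, 0.001], [0.287, -0.026], [0.283, -0.054], [0.276, -0.081], [0.267, -0.107], [0.256, -0.132]]
210 265 [[0.242, -0.156], [0.226, -0.178], [0.208, -0.199], [0.188, -0.218], [0.166, -0.235], [0.143, -0.25], [0.118, -0.262], [0.093, -0.273], [0.066, -0.28], [0.039, -0.285]]
265 320 [[0.011, -0.288], [-0.016, -0.287], [-0.044, -0.285], [-0.071, -0.279], [-0.097, -0.271], [-0.123, -0.26], [-0.147, -0.247], [-0.17, -0.232], [-0.192, -0.215], [-0.211, -0.195]]
320 360 [[-0.165, -0.129], [-0.174, -0.117], [-0.181, -0.105], [-0.188, -0.092], [-0.194, -0.078], [-0.199, -0.065], [-0.203, -0.051], [-0.206, -0.036], [-0.208, -0.022], [-0.209, -0.007]]
```

>>> step_arm([
  [1,-0.282,0,-0.033,0,0,0],
  [1,-0.284,0,-0.006,0,0,0],
  [1,-0.283,0,0.021,0,0,0],
  [1,-0.28,0,0.048,0,0,0],
  [1,-0.274,0,0.074,0,0,0],
  [1,-0.266,0,0.1,0,0,0],
  [1,-0.255,0,0.125,0,0,0],
  [1,-0.243,0,0.148,0,0,0],
  [1,-0.227,0,0.17,0,0,0],
  [1,-0.21,0,0.191,0,0,0],
])

```text
time: 9.3
position: [0.6384, -0.1035, 0.3712]
tool_rot: [-0.083, 0.997, -0.0, -0.0]
ft_force: [-3.0, -2.5, -0.7]
grip_width: 0.0263
```

Run:
```python
from h import *; from ik import mach
mach();snap('wrist','w3')
```

```text
t 9.3 q [-0.333  0.594  1.408 -0.     1.14   2.642] grasp a,b,z 0.6128 -0.2064 0.2072 w 0.0263
F a,b,z -3.32 -1.94 -0.72 xt yaw -170.45 z_t [-4.e-04 -3.e-04 -1.e+00] M [-0.39  0.63  0.  ]
```

View pics/w3.png

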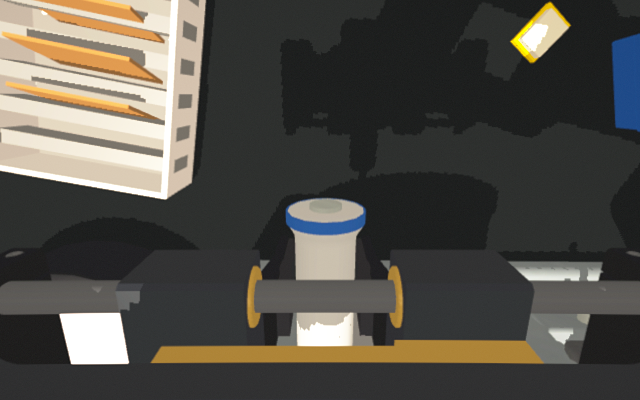

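>>> step_arm([
  [1,-0.194,-0.03,0.213,0,0,0],
  [1,-0.172,0,0.231,0,0,0],
  [1,-0.149,0,0.246,0,0,0],
  [1,-0.125,0,0.259,0,0,0],
  [1,-0.1,0,0.27,0,0,0],
  [1,-0.073,0,0.278,0,0,0],
  [1,-0.046,0,0.284,0,0,0],
  [1,-0.019,0,0.287,0,0,0],
  [1,0.009,0,0.288,0,0,0],
  [1,0.036,0,0.286,0,0,0],
])

```text
time: 10.35
position: [0.6584, -0.1005, 0.3052]
tool_rot: [-0.083, 0.997, 0.0, -0.0]
ft_force: [-5.2, 1.8, 1.8]
grip_width: 0.0267
```

Run:
```python
from h import *; from ik import mach
mach()
```

```text
t 10.35 q [-0.319  0.696  1.406  0.     1.04   2.656] grasp a,b,z 0.6331 -0.2066 0.1412 w 0.0267
F a,b,z -4.8 2.64 1.77 xt yaw -170.45 z_t [-6.e-04  6.e-04 -1.e+00] M [0.38 0.92 0.03]
```

>>> step_arm([
  [1,0.064,0,0.281,0,0,0],
  [1,0.09,0,0.273,0,0,0],
  [1,0.116,0,0.263,0,0,0],
  [1,0.141,0,0.251,0,0,0],
  [1,0.164,0,0.237,0,0,0],
  [1,0.186,0,0.22,0,0,0],
  [1,0.206,0,0.201,0,0,0],
  [1,0.225,0,0.18,0,0,0],
  [1,0.241,0,0.158,0,0,0],
  [1,0.255,0,0.134,0,0,0],
])

```text
time: 11.35
position: [0.6181, -0.1074, 0.2516]
tool_rot: [-0.083, 0.997, -0.0, 0.003]
ft_force: [0.3, 5.7, 6.2]
grip_width: 0.0265
```

Run:
```python
from h import *; from ik import mach
mach();snap('scene','s4')
```

```text
t 11.35 q [-0.35   0.725  1.544  0.003  0.867  2.624] grasp a,b,z 0.5933 -0.207 0.0876 w 0.0265
F a,b,z 1.27 5.6 6.24 xt yaw -170.53 z_t [ 6.3e-03  4.0e-04 -1.0e+00] M [ 1.    0.21 -0.03]
```

View pics/s4.png

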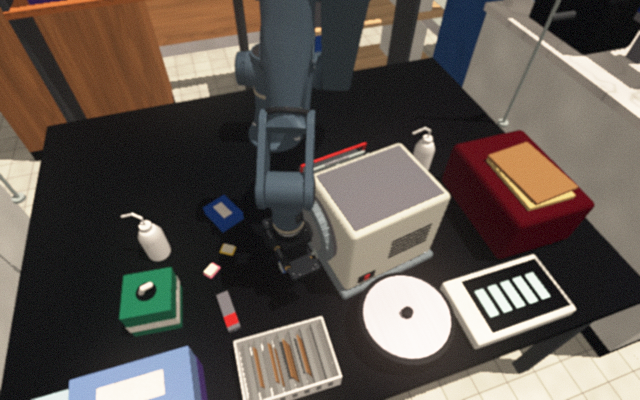

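Run:
```python
from h import *; from ik import mach
snap('top','t4');mach();snap('wrist','w4')
o=status.get_obs();print(o['joint_torque'].round(2),o['joint_velocities'].round(3))
im=cv2.imread('pics/t4.png')[90:290,200:440];cv2.imwrite('pics/t4z.png',cv2.resize(im,None,fx=3,fy=3))
im=cv2.imread('pics/s4.png')[120:320,220:420];cv2.imwrite('pics/s4z.png',cv2.resize(im,None,fx=3,fy=3))
```

```text
t 11.45 q [-3.510e-01  7.260e-01  1.546e+00  1.000e-03  8.680e-01  2.624e+00] grasp a,b,z 0.5915 -0.207 0.0869 w 0.0265
F a,b,z -1.13 4.39 3.25 xt yaw -170.49 z_t [ 2.1e-03  2.0e-04 -1.0e+00] M [0.58 0.6  0.04]
[-1.860e+00 -4.648e+01 -1.413e+01 -5.500e-01 -1.100e+00 -1.000e-02] [ 0.001  0.004 -0.008 -0.003  0.013  0.001]
```

View pics/t4z.png

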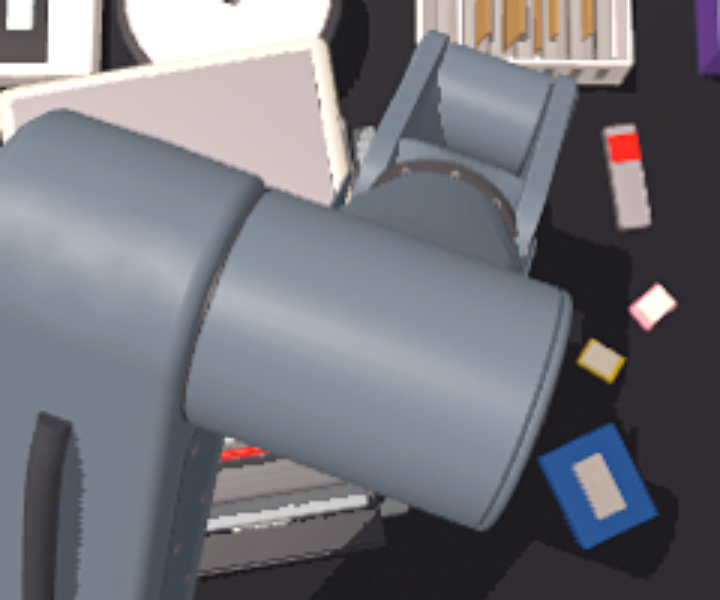

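View pics/s4z.png

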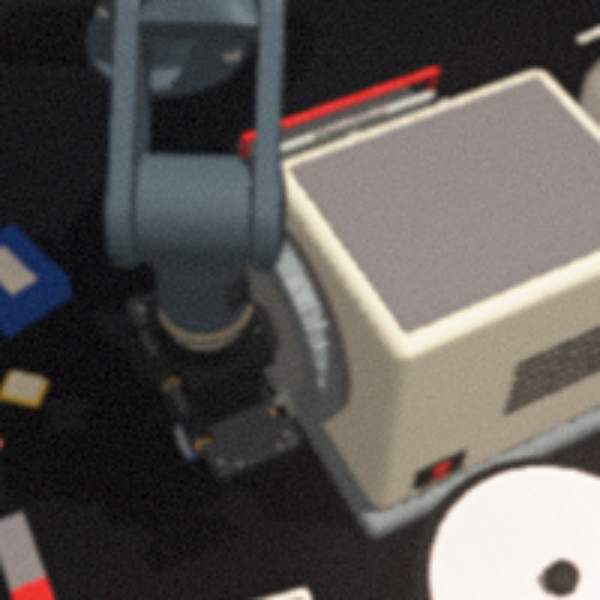

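View pics/w4.png

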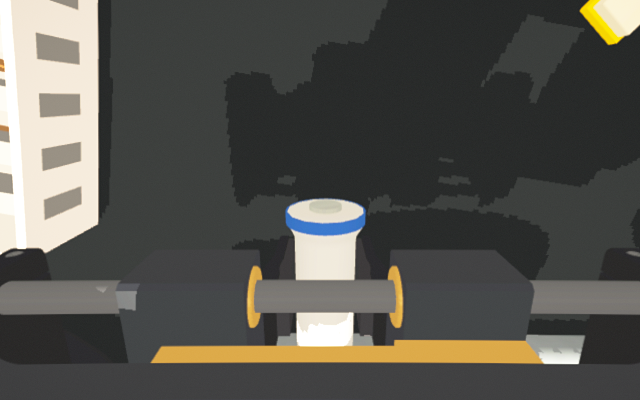

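Run:
```python
from h import *; from ik import ex,ey
for n,f in(('top','t4'),('scene','s4')):
    d=np.load(f'pics/{f}.npy');ci=eyes.camera_info(n);v,u=np.mgrid[:400,:640]
    P=unproj(ci,u.astype(float),v.astype(float),d)
    A=np.stack([P@ex,P@ey,P[...,2]],-1)
    im=cv2.imread(f'pics/{f}.png')
    for s in ([(100,345),(110,340),(130,332),(145,325),(150,322),(120,335)] if n=='top' else [(185,310),(195,312),(205,311),(208,305),(220,300),(225,308),(170,312)]):
        print(n,s,A[s].round(3))
    w=A.reshape(-1,3);m=(w[:,0]>.4)&(w[:,0]<.7)&(w[:,2]>.22)&(w[:,1]<-.09)&(w[:,1]>-.2)&~((w[:,2]<.256)&(w[:,1]>-.14))
    for z0 in np.arange(.22,.5,.02):
        k=w[m&(w[:,2]>z0)&(w[:,2]<z0+.02)]
        if len(k): print(n,round(z0,2),len(k),'max b',np.percentile(k[:,1],98).round(4),'a',k[:,0].min().round(3),k[:,0].max().round(3))
```

```text
top (100, 345) [ 0.646 -0.18   0.397]
top (110, 340) [ 0.614 -0.163  0.427]
top (130, 332) [ 0.56  -0.136  0.477]
top (145, 325) [ 0.529 -0.117  0.496]
top (150, 322) [ 0.521 -0.111  0.494]
top (120, 335) [ 0.586 -0.147  0.453]
top 0.26 181 max b -0.0914 a 0.565 0.699
top 0.28 114 max b -0.0903 a 0.575 0.698
top 0.34 1 max b -0.1563 a 0.585 0.585
top 0.36 30 max b -0.1556 a 0.552 0.643
top 0.38 190 max b -0.1557 a 0.554 0.646
top 0.4 493 max b -0.1581 a 0.562 0.645
top 0.42 81 max b -0.1462 a 0.561 0.625
top 0.44 83 max b -0.1408 a 0.561 0.603
top 0.46 77 max b -0.1274 a 0.495 0.581
top 0.48 504 max b -0.1056 a 0.458 0.562
top 0.5 256 max b -0.1212 a 0.477 0.527
scene (185, 310) [ 0.634 -0.171  0.411]
scene (195, 312) [ 0.644 -0.172  0.392]
scene (205, 311) [ 0.654 -0.179  0.375]
scene (208, 305) [ 0.647 -0.189  0.364]
scene (220, 300) [ 0.631 -0.194  0.307]
scene (225, 308) [ 0.561 -0.141  0.172]
scene (170, 312) [ 0.615 -0.157  0.429]
scene 0.22 121 max b -0.1705 a 0.604 0.644
scene 0.24 106 max b -0.1056 a 0.537 0.7
scene 0.26 620 max b -0.091 a 0.501 0.7
scene 0.28 98 max b -0.0902 a 0.508 0.698
scene 0.3 44 max b -0.1801 a 0.611 0.636
scene 0.32 35 max b -0.1852 a 0.617 0.629
scene 0.34 16 max b -0.1644 a 0.63 0.65
scene 0.36 99 max b -0.1489 a 0.612 0.655
scene 0.38 194 max b -0.1391 a 0.583 0.655
scene 0.4 441 max b -0.1385 a 0.479 0.646
scene 0.42 219 max b -0.1162 a 0.473 0.626
scene 0.44 221 max b -0.116 a 0.482 0.605
scene 0.46 229 max b -0.1165 a 0.483 0.582
scene 0.48 742 max b -0.1104 a 0.462 0.56
scene 0.5 518 max b -0.1073 a 0.455 0.528
```

>>> step_arm([
  [1,0.266,0,0.109,0,0,0],
  [1,0.276,0,0.083,0,0,0],
  [1,0.282,0,0.056,0,0,0],
  [1,0.286,0,0.029,0,0,0],
  [1,0.288,0,0.001,0,0,0],
  [1,0.287,0,-0.026,0,0,0],
  [1,0.283,0,-0.054,0,0,0],
  [1,0.276,0,-0.081,0,0,0],
  [1,0.267,0,-0.107,0,0,0],
  [1,0.256,0,-0.132,0,0,0],
])

```text
time: 12.5
position: [0.5497, -0.1188, 0.2529]
tool_rot: [-0.083, 0.997, 0.0, 0.002]
ft_force: [2.8, 5.5, -6.0]
grip_width: 0.0265
```

Run:
```python
from h import *; from ik import mach
mach()
```

```text
t 12.5 q [-0.412  0.663  1.713  0.003  0.763  2.562] grasp a,b,z 0.5234 -0.2069 0.0889 w 0.0265
F a,b,z 3.61 4.93 -5.96 xt yaw -170.53 z_t [ 3.4e-03  8.0e-04 -1.0e+00] M [ 0.99 -0.28 -0.06]
```

>>> step_arm([
  [1,0.242,0,-0.156,0,0,0],
  [1,0.226,0,-0.178,0,0,0],
  [1,0.208,0,-0.199,0,0,0],
  [1,0.188,0,-0.218,0,0,0],
  [1,0.166,0,-0.235,0,0,0],
  [1,0.143,0,-0.25,0,0,0],
  [1,0.118,0,-0.262,0,0,0],
  [1,0.093,0,-0.273,0,0,0],
  [1,0.066,0,-0.28,0,0,0],
  [1,0.039,0,-0.285,0,0,0],
])

```text
time: 13.5
position: [0.5116, -0.1252, 0.3123]
tool_rot: [-0.083, 0.997, 0.0, -0.0]
ft_force: [1.4, 5.7, -7.3]
grip_width: 0.0266
```

>>> step_arm([
  [1,0.011,0,-0.288,0,0,0],
  [1,-0.016,0,-0.287,0,0,0],
  [1,-0.044,0,-0.285,0,0,0],
  [1,-0.071,0,-0.279,0,0,0],
  [1,-0.097,0,-0.271,0,0,0],
  [1,-0.123,0,-0.26,0,0,0],
  [1,-0.147,0,-0.247,0,0,0],
  [1,-0.17,0,-0.232,0,0,0],
  [1,-0.192,0,-0.215,0,0,0],
  [1,-0.211,0,-0.195,0,0,0],
])

```text
time: 14.5
position: [0.5379, -0.1208, 0.3763]
tool_rot: [-0.083, 0.997, 0.0, -0.001]
ft_force: [-2.3, 4.5, -9.4]
grip_width: 0.0269
```

Run:
```python
from h import *; from ik import mach
mach()
```

```text
t 14.5 q [-4.240e-01  4.650e-01  1.648e+00 -1.000e-03  1.030e+00  2.552e+00] grasp a,b,z 0.5105 -0.2069 0.2123 w 0.0269
F a,b,z -1.53 4.78 -9.38 xt yaw -170.44 z_t [-2.7e-03  4.0e-04 -1.0e+00] M [ 0.69  0.58 -0.04]
```

Run:
```python
import numpy as np
def rows(t0,t1,n,R=75.):
    t=np.radians(np.linspace(t0,t1,n+1));a=R*np.sin(t);z=R*np.cos(t)
    return np.c_[-np.diff(a)/25,-np.diff(z)/25].round(3)
print(rows(-40,-11,8).tolist())
```

```text
[[-0.149, -0.117], [-0.156, -0.108], [-0.163, -0.098], [-0.169, -0.087], [-0.174, -0.076], [-0.178, -0.065], [-0.182, -0.054], [-0.185, -0.042]]
```

>>> step_arm([
  [1,-0.149,0,-0.117,0,0,0],
  [1,-0.156,0,-0.108,0,0,0],
  [1,-0.163,0,-0.098,0,0,0],
  [1,-0.169,0,-0.087,0,0,0],
  [1,-0.174,0,-0.076,0,0,0],
  [1,-0.178,0,-0.065,0,0,0],
  [1,-0.182,0,-0.054,0,0,0],
  [1,-0.185,0,-0.042,0,0,0],
  [1,0,0,0,0,0,0],
  [1,0,0,0,0,0,0],
])

```text
time: 15.5
position: [0.5716, -0.1152, 0.3927]
tool_rot: [-0.083, 0.997, 0.0, -0.0]
ft_force: [-1.6, 3.7, -7.3]
grip_width: 0.0264
```

Run:
```python
from h import *; from ik import mach
mach();snap('top','t6');snap('wrist','w6');mach()
```

```text
t 15.5 q [-0.39   0.485  1.553 -0.     1.104  2.584] grasp a,b,z 0.545 -0.2069 0.2287 w 0.0264
F a,b,z -1.01 3.91 -7.3 xt yaw -170.44 z_t [-8.e-04  2.e-04 -1.e+00] M [ 0.79  0.45 -0.04]
t 15.6 q [-0.39   0.485  1.553 -0.     1.104  2.584] grasp a,b,z 0.545 -0.2069 0.2287 w 0.0265
F a,b,z -1.14 5.6 -7.11 xt yaw -170.44 z_t [-7.e-04  2.e-04 -1.e+00] M [0.79 0.47 0.03]
```

View pics/w6.png

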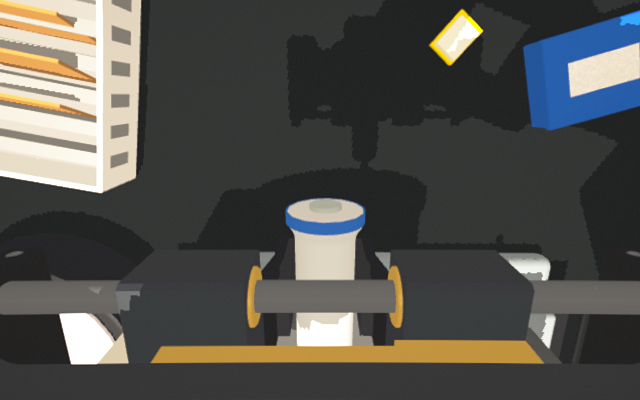

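>>> step_arm([
  [1,0,0,0.02,0,0,0],
  [1,0,0,0,0,0,0],
  [1,0,0.02,0,0,0,0],
  [1,0,0.02,0,0,0,0],
  [1,0,0.02,0,0,0,0],
  [1,0,0.01,0,0,0,0],
  [1,0,0.01,0,0,0,0],
  [1,0,0.01,0,0,0,0],
  [1,0,0.01,0,0,0,0],
  [1,0,0,0,0,0,0],
], squeeze=6)

```text
time: 16.6
position: [0.5713, -0.1136, 0.3924]
tool_rot: [-0.083, 0.997, -0.001, 0.0]
ft_force: [-4.7, -2.7, 0.3]
grip_width: 0.0267
```

Run:
```python
from h import *; from ik import mach
mach()
```

```text
t 16.6 q [-3.880e-01  4.840e-01  1.555e+00 -2.000e-03  1.100e+00  2.588e+00] grasp a,b,z 0.5452 -0.2057 0.2284 w 0.0267
F a,b,z -5.08 -1.92 0.33 xt yaw -170.46 z_t [ 9.0e-04 -1.9e-03 -1.0e+00] M [-0.44  0.79  0.02]
```

>>> step_arm([
  [1,0,0.02,0,0,0,0],
  [1,0,0.02,0,0,0,0],
  [1,0,0.02,0,0,0,0],
  [1,0,0.02,0,0,0,0],
  [1,0,0.01,0,0,0,0],
  [1,0,0.01,0,0,0,0],
  [1,0,0,0,0,0,0],
  [1,0,0,0,0,0,0],
  [1,0,0,0,0,0,0],
  [1,0,0,0,0,0,0],
])

```text
time: 17.6
position: [0.571, -0.1115, 0.3925]
tool_rot: [-0.083, 0.997, -0.002, 0.0]
ft_force: [-2.7, -5.0, -0.9]
grip_width: 0.0263
```

Run:
```python
from h import *; from ik import mach
mach()
```

```text
t 17.6 q [-0.384  0.483  1.557 -0.003  1.099  2.592] grasp a,b,z 0.5452 -0.2037 0.2285 w 0.0263
F a,b,z -3.53 -4.5 -0.85 xt yaw -170.44 z_t [ 0.0011 -0.003  -1.    ] M [-0.66  0.85  0.02]
```

>>> step_arm([
  [1,0,0.02,0,0,0,0],
  [1,0,0.02,0,0,0,0],
  [1,0,0.02,0,0,0,0],
  [1,0,0,0,0,0,0],
  [1,0,0,0,0,0,0],
  [1,0,0,0,0,0,0],
  [1,0,0,0,0,0,0],
  [1,0,0,0,0,0,0],
  [1,0,0,0,0,0,0],
  [1,0,0,0,0,0,0],
])

```text
time: 18.6
position: [0.5709, -0.1109, 0.3925]
tool_rot: [-0.083, 0.997, -0.003, 0.001]
ft_force: [-5.1, -7.7, -1.7]
grip_width: 0.0266
```

```bash
cat > grip.py <<'E'
from h import *; from ik import mach,ex,ey
def look(f):
    mach();ci=eyes.camera_info('wrist');p,d=snap('wrist',f)
    report(f,ci)
def report(f,ci):
    im=cv2.imread(f'pics/{f}.png');h=cv2.cvtColor(im,cv2.COLOR_BGR2HSV);d=np.load(f'pics/{f}.npy')
    m=(h[...,0]>95)&(h[...,0]<125)&(h[...,1]>120)&(h[...,2]>80);m[:,:270]=0;m[:,380:]=0
    vv,uu=np.nonzero(m&(d<.4));print(f,'blue',len(uu),uu.mean().round(2),vv.mean().round(2),vv.min(),vv.max())
    if ci is not None:
        P=unproj(ci,uu.astype(float),vv.astype(float),d[vv,uu]);print('blue world a,b,z',np.median(P@ex).round(4),np.percentile(P@ey,[5,50,95]).round(4))
E
python3 - <<'E'
from grip import *
report('w4',None);report('w6',None);look('w7')
E
```

```text
w4 blue 974 325.0 225.29 203 234
w6 blue 973 324.55 224.78 202 234
t 18.6 q [-0.383  0.483  1.558 -0.005  1.097  2.594] grasp a,b,z 0.5453 -0.2036 0.2285 w 0.0266
F a,b,z -6.33 -6.74 -1.67 xt yaw -170.43 z_t [ 0.0017 -0.0055 -1.    ] M [-1.22  0.74  0.07]
w7 blue 969 325.13 224.26 200 233
blue world a,b,z 0.5448 [-0.2341 -0.232  -0.2296]
```

>>> step_arm([
  [1,-0.013,0,-0.002,0,0,0],
  [1,-0.013,0,-0.002,0,0,0],
  [1,-0.013,0,-0.002,0,0,0],
  [1,-0.013,0,-0.002,0,0,0],
  [1,-0.013,0,-0.002,0,0,0],
  [1,-0.013,0,-0.002,0,0,0],
  [1,-0.013,0,-0.002,0,0,0],
  [1,-0.013,0,-0.002,0,0,0],
  [1,-0.013,0,-0.002,0,0,0],
  [1,-0.013,0,-0.002,0,0,0],
])

```text
time: 19.65
position: [0.5736, -0.1104, 0.3929]
tool_rot: [-0.083, 0.997, -0.003, -0.001]
ft_force: [-6.2, -6.8, -0.8]
grip_width: 0.0268
```

Run:
```python
from ik import mach
mach()
```

```text
t 19.65 q [-0.38   0.486  1.551 -0.006  1.103  2.597] grasp a,b,z 0.5476 -0.2034 0.2289 w 0.0268
F a,b,z -7.24 -5.71 -0.82 xt yaw -170.42 z_t [-6.0e-04 -5.3e-03 -1.0e+00] M [-1.17  1.1   0.04]
```

>>> step_arm([
  [1,-0.013,0,-0.002,0,0,0],
  [1,-0.013,0,-0.002,0,0,0],
  [1,-0.013,0,-0.002,0,0,0],
  [1,-0.013,0,-0.002,0,0,0],
  [1,-0.013,0,-0.002,0,0,0],
  [1,-0.013,0,-0.001,0,0,0],
  [1,-0.013,0,-0.001,0,0,0],
  [1,-0.013,0,-0.001,0,0,0],
  [1,-0.013,0,-0.001,0,0,0],
  [1,-0.013,0,-0.001,0,0,0],
])

```text
time: 20.65
position: [0.5767, -0.1086, 0.3932]
tool_rot: [-0.083, 0.997, -0.001, -0.001]
ft_force: [-5.8, -4.4, -0.7]
grip_width: 0.0268
```

Run:
```python
from ik import mach
mach()
```

```text
t 20.65 q [-0.376  0.489  1.543 -0.003  1.109  2.6  ] grasp a,b,z 0.551 -0.2016 0.2292 w 0.0268
F a,b,z -6.43 -3.42 -0.69 xt yaw -170.43 z_t [-0.001  -0.0021 -1.    ] M [-0.56  1.05  0.11]
```

>>> step_arm([
  [1,0.01,0.02,0,0,0,0],
  [1,0,0.02,0,0,0,0],
  [1,0,0.02,0,0,0,0],
  [1,0,0.02,0,0,0,0],
  [1,0,0.02,0,0,0,0],
  [1,0,0.02,0,0,0,0],
  [1,0,0,0,0,0,0],
  [1,0,0,0,0,0,0],
  [1,0,0,0,0,0,0],
  [1,0,0,0,0,0,0],
])

```text
time: 21.65
position: [0.5761, -0.106, 0.3933]
tool_rot: [-0.083, 0.997, -0.001, -0.0]
ft_force: [-4.7, -4.3, -0.7]
grip_width: 0.0266
```

Run:
```python
from grip import *
look('w8')
```

```text
t 21.65 q [-0.372  0.488  1.546 -0.003  1.107  2.604] grasp a,b,z 0.5509 -0.1992 0.2293 w 0.0266
F a,b,z -5.36 -3.43 -0.69 xt yaw -170.43 z_t [-2.e-04 -3.e-03 -1.e+00] M [-0.68  1.    0.02]
w8 blue 974 325.02 224.61 200 234
blue world a,b,z 0.5505 [-0.2297 -0.2275 -0.2251]
```

>>> step_arm([
  [1,0.01,0.02,0,0,0,0],
  [1,0,0.02,0,0,0,0],
  [1,0,0.02,0,0,0,0],
  [1,0,0.02,0,0,0,0],
  [1,0,0.02,0,0,0,0],
  [1,0,0.02,0,0,0,0],
  [1,0,0.02,0,0,0,0],
  [1,0,0.02,0,0,0,0],
  [1,0,0.02,0,0,0,0],
  [1,0,0,0,0,0,0],
])

```text
time: 22.7
position: [0.5753, -0.102, 0.3933]
tool_rot: [-0.083, 0.997, -0.002, 0.0]
ft_force: [-3.5, -6.0, -0.0]
grip_width: 0.027
```

Run:
```python
from grip import *
look('w9')
```

```text
t 22.7 q [-0.366  0.486  1.55  -0.004  1.104  2.611] grasp a,b,z 0.5509 -0.1952 0.2293 w 0.027
F a,b,z -4.42 -5.32 -0.03 xt yaw -170.43 z_t [ 6.e-04 -4.e-03 -1.e+00] M [-0.9   0.85  0.02]
w9 blue 970 325.21 224.42 201 233
blue world a,b,z 0.5504 [-0.2258 -0.2236 -0.2212]
```

>>> step_arm([
  [1,0,0.02,0,0,0,0],
  [1,0,0.02,0,0,0,0],
  [1,0,0.02,0,0,0,0],
  [1,0,0,0,0,0,0],
  [1,0,0,0,0,0,0],
  [1,0,0,0,0,0,0],
  [1,0,0,0,0,0,0],
  [1,0,0,0,0,0,0],
  [1,0,0,0,0,0,0],
  [1,0,0,0,0,0,0],
])

```text
time: 23.75
position: [0.5752, -0.1011, 0.3934]
tool_rot: [-0.083, 0.997, -0.003, 0.0]
ft_force: [-4.8, -8.3, -1.7]
grip_width: 0.0265
```

Run:
```python
from grip import *
look('w10')
```

```text
t 23.75 q [-0.364  0.485  1.551 -0.006  1.103  2.613] grasp a,b,z 0.5509 -0.1947 0.2294 w 0.0265
F a,b,z -6.13 -7.45 -1.68 xt yaw -170.42 z_t [ 0.001  -0.0057 -1.    ] M [-1.25  0.85  0.04]
w10 blue 981 325.12 224.08 199 233
blue world a,b,z 0.5505 [-0.2253 -0.2231 -0.2207]
```

>>> step_arm([
  [1,0.02,-0.03,0,0,0,0],
  [1,0.02,-0.03,0,0,0,0],
  [1,0,-0.02,0,0,0,0],
  [1,0,0,0,0,0,0],
  [-1,0,0,0,0,0,0],
  [-1,0,0,0,0,0,0],
  [-1,0,0,0,0,0,0],
  [-1,0,0,0,0,0,0],
  [-1,0,0,0,0,0,0],
  [-1,0,0,0,0,0,0],
])

```text
time: 24.8
position: [0.5744, -0.1011, 0.3928]
tool_rot: [-0.083, 0.997, 0.0, 0.0]
ft_force: [0.2, -0.2, -0.4]
grip_width: 0.0671
```

Run:
```python
from grip import *
look('w11')
```

```text
t 24.8 q [-0.366  0.485  1.553  0.     1.103  2.609] grasp a,b,z 0.5502 -0.1935 0.2288 w 0.0671
F a,b,z 0.16 -0.27 -0.43 xt yaw -170.45 z_t [ 3.e-04  1.e-04 -1.e+00] M [ 0.08  0.14 -0.03]
w11 blue 996 323.43 222.08 197 231
blue world a,b,z 0.5505 [-0.2253 -0.2231 -0.2206]
```

View pics/w11.png

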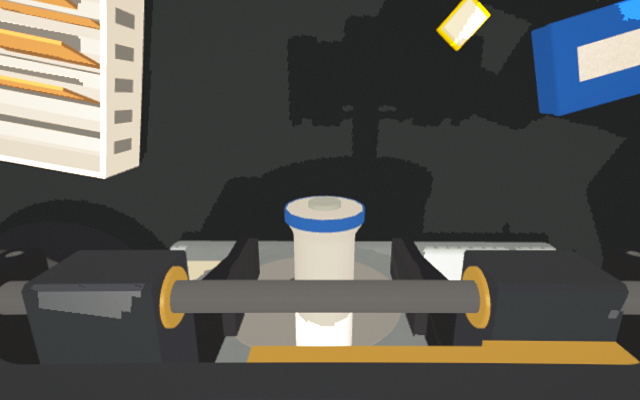

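Released, and the grip stayed at b = -0.2231. I'll lift away next.

>>> step_arm([
  [-1,0,0,0,0,0,0],
  [-1,0,0,0,0,0,0],
  [-1,0,0,-0.4,0,0,0],
  [-1,0,0,-0.8,0,0,0],
  [-1,0,0,-1,0,0,0],
  [-1,0,0,-1,0,0,0],
  [-1,0,0,-1,0,0,0],
  [-1,0,0,-1,0,0,0],
  [-1,0,0,-1,0,0,0],
  [-1,0,0,0,0,0,0],
])

```text
time: 25.85
position: [0.5747, -0.1013, 0.5528]
tool_rot: [-0.083, 0.997, -0.002, 0.004]
ft_force: [0.3, 0.1, 0.2]
grip_width: 0.0871
```

Run:
```python
from grip import *
look('w12');snap('scene','s12')
ci=eyes.camera_info('wrist');d=np.load('pics/w12.npy');v,u=np.mgrid[:400,:640]
P=unproj(ci,u.astype(float),v.astype(float),d).reshape(-1,3);A=np.c_[P@ex,P@ey,P[:,2]]
G=A[(abs(A[:,0]-.551)<.02)&(A[:,1]<-.18)&(abs(A[:,2]-.23)<.03)];print('grip end b',np.percentile(G[:,1],[0,1,2,5]),'ctr a',np.median(G[:,0]),'top z',np.percentile(G[:,2],90))
print('theta deg',np.degrees(np.arctan2(np.median(G[:,0])-.559,.0745)))
```

```text
t 25.85 q [-0.366  0.336  1.337  0.     1.459  2.609] grasp a,b,z 0.5518 -0.1946 0.3888 w 0.0871
F a,b,z 0.27 0.02 0.17 xt yaw -170.45 z_t [ 0.0092 -0.0035 -1.    ] M [ 0.09  0.14 -0.  ]
w12 blue 187 328.06 157.88 153 161
blue world a,b,z 0.55 [-0.2249 -0.2231 -0.2211]
grip end b [-0.22680652 -0.22657187 -0.22615688 -0.2245928 ] ctr a 0.5478067309031073 top z 0.23921994331198176
theta deg -8.544506171780153
```

View pics/w12.png

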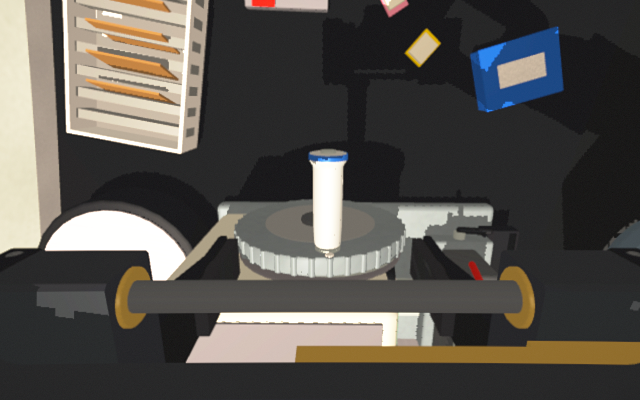

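View pics/s12.png

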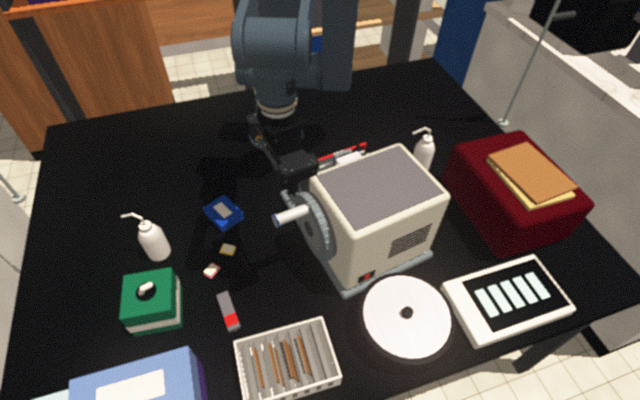

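Run:
```python
from rig import robot
print(robot.hand_in())
```

```text
the job is handed in; nothing more can be done
None
```

I turned the handwheel one full turn clockwise by the grip in about 7 s, stopped near the top, and locked it. The job is handed in, at about 26 s on the robot's clock; no verdict came back.

- **Finding the bore:** With a 6 N squeeze I pressed the pin onto the lock plate and swept it towards the rear. It dropped in about 6° in front of nominal 12 o'clock. I then pushed until the grip stopped after about 12 mm.
- **Forces:** The push force stayed under about 8 N at the wrist while feeling and pushing home. The force on the pin itself was not measured directly.
- **Last checks:** After release, the grip's outer end sat about 13 mm further in than at the start, which means fully home. The wrist force was about zero, and the gripper was open and lifted clear. No bystander had visibly moved in the scene view.
- **One disagreement:** My last estimates of the wheel's angle differ. The measurement while holding the grip gave about -6°, the blue end of the grip about -7°, and a coarse median taken while the arm was still settling gave -8.5°. All are within the ±11.5° allowed, and the pin is in the bore.

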